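# Seal the last sample tube and pack it

### The arm

A 7-joint arm with a two-finger parallel gripper is mounted at the origin on the work surface. World frame = base frame: x ahead of the robot, y to its left, z up, the work surface at z = 0. Lengths are in m, angles in rad, forces in N, time in s.
With the tool pointing down it reaches from about 0.35 to 0.9 m from the base axis. Payload 19.9 kg.
Tool frame: the origin (TCP) lies midway between the tips of the shut fingers; the grasp point (between the pads) lies 19 mm behind it; z points along the fingers, y is the line along which they close (so a half turn about z gives the same grasp; the last joint's range is limited). The gripper opens to 85 mm and grips with 20 to 120 N. Pads are 22 mm wide; open, the fingers measure 114 mm over their backs; the gripper's body (76 mm by 85 mm) begins 54 mm behind the grasp point. The pads swing forward as they close: fully open they stand 13 mm farther back than shut.
Start: joints at [-0.042, 0.417, -0.01, 1.614, 0.005, 1.111, -0.053], TCP at [0.625, 0, 0.231] pointing down, gripper open.
Joint ranges: [-2.81, 2.81], [-0.39, 2.02], [-1.27, 1.25], [0.06, 2.57], [-1.19, 4.33], [0.19, 2], [-2.82, 2.82]. Speed limits (rad/s): [1.89, 1.89, 2.39, 2.39, 3.01, 3.01, 3.01].

### API

Orientations are given as a unit quaternion [w, x, y, z].
In Python, from cell import ctrl, fingers, planner, read_camera, camera_params gives the robot as it stands. The module is installed in compiled form; this text tells all that it offers. Calls block until the motion is done:
- ctrl.move_to(position, orientation): joint-space move of the TCP to a pose.
- ctrl.movel(position, rotation=None, vel=0.15, stop_force=None): straight line of the TCP; rotation=None keeps the orientation; vel is the mean speed in m/s. With stop_force (N) it stops when the force on the tool has changed by that much, and returns True; else False.
- ctrl.goto_joints(angles): joint-space move.
- fingers.gripper_to(opening, f_grip=None): finger opening in m; f_grip is the grip in N (None keeps the last); returns when the fingers have stopped.
- ctrl.sleep(seconds).
- planner.solve_ik(position, orientation): joint angles nearest the present ones, or None.
- ctrl.get_state(): the state.
- read_camera(name): name is "scene" or "side" or "wrist"; returns (picture, depth): 420x560x3 uint8, red, green, blue; 420x560 float32, m along the optical axis (not along the pixel's ray), 0 where there is no reading.
- camera_params(name): a dict with "mtx" (3x3 intrinsics, pixels), "world_to_cam" (4x4, takes a point from world to camera coordinates); the wrist camera has in their place "hand_eye" (4x4, takes a point from camera to tool coordinates, whose origin is the TCP and whose axes are the flange's). Camera axes: x right, y down, z forward; pixel columns grow to the right and rows downward; lengths in m; the calibration is good to about 2 mm. A picture is of the moment at which its call begins: read the wrist's pose just before it. camera_params takes no time and is no camera call.
A pose or a line that the arm cannot do raises ctrl.IKError and nothing moves.
- ctrl.sign_off(): hands the job in; it is judged then, once.
The state is a dict: "t": time; "joint_pos": joint angles; "dq": joint speeds; "joint_efforts": joint torques, N m; "ee_pos": TCP position; "orientation": TCP orientation; "contact_force": force on the tool from outside, world axes, zero at the start; "torque": the same for the moment, N m; "gripper_width": finger opening in m; "grip_force": force on a finger pad.
Only numpy, scipy, OpenCV 4.12 (cv2) and the standard library are available. Lean on these libraries where they do the work, as an engineer would, in place of code of your own. Each camera call takes 0.05 s, during which the arm holds its last target. There are 200 camera calls.

### The job

The last sample tube stands in the slanted rack with its snap cap still up in the raised, venting position. With the tube in the rack, press that cap down until it clicks fully home; then draw the tube out and stand it upright on the floor of the one free bay in the sample box, setting it down rather than dropping it. Leave the two closed spare tubes, the bottles already packed and the glassware on the bench where they are.

Things in the scene. Friction and masses are not known exactly. Their poses are not given: they have to be found in the camera images.
- tube: The sample tube to seal and pack, the one whose cap is raised (white neck bare below it): white plastic, flat foot, 29 mm in diameter, 0.05 to 0.1 kg, blue ribbed snap cap. Origin: centre of the foot; z runs up its axis. Along z: collar 33 mm in diameter at 91 to 94.5 mm, cap 35 mm in diameter at 96 to 114 mm when home (12 mm higher when raised).
- tube_cap (a joint): Height of that tube's cap above home, m: about 0.012 raised (start), 0 home. Slides along the tube's z with a snap: up to about 14 N along the axis, greatest after 2 to 3 mm; past half-way (0.006) it snaps home and stays, let go sooner it springs back up. Pulling it up from home takes about as much, and it never comes off.
- tube_cap_top (a point): Centre of the flat top of that tube's cap (moves with the cap); z up along the tube's axis. The closed tube can be gripped by its cap, across the diameter, with 25 N or more, and lifted by it.
- spare_a: Spare tube, the same kind, with its cap already home, standing in the same rack. Origin and axes as for the sample tube. Stays where it is.
- spare_b: The other spare tube, the same, cap home. Stays where it is.
- rack: Slanted steel tube rack fixed to the bench, 225 mm long (its y), with a row of 5 holes at y = -84, -42, 0, 42, 84 mm; the three tubes stand at -84, 0, 84 in any order. Origin: centre of its underside; z up. Tubes lean 35 degrees from vertical, caps towards the rack's -x: their axis is (-0.574, 0, 0.819) in this frame.
- rack_hole (a point): Centre of the rack's middle hole, at the top of the perforated plate; z along the tubes' axis. Holes are 33 mm wide in a plate 58 to 62 mm up a tube's axis from its foot, which rests in a channel about 21 mm above the bench. A tube is drawn about 65 mm along its axis to leave the rack.
- box: Open grey plastic sample box standing loose on the bench (about 0.5 kg), 128 x 92 mm outside (x, y) and 62 mm tall, walls and floor 4 mm thick, any yaw. Origin: centre of its underside.
- free_bay (a point): Centre of the floor of the free bay, in the corner of the box at its +x, +y side (40, 21, 4 mm from the box's origin); axes as the box's. The free space is about 41 mm along x and 44 mm along y, between two box walls, the jar (on its -x side) and bottle_b (on its -y side).
- flask: Packed white rectangular bottle, 37 x 78 mm, 72 mm tall over its screw cap, in the box. Origin: centre of its underside.
- bottle_a: Packed white square bottle, 37 x 37 mm, 70 mm tall, in the box. Origin: centre of its underside.
- bottle_b: The other packed white square bottle, the same size, in the box, beside the free bay. Origin: centre of its underside.
- jar: Packed amber glass jar with a black lid, 37 mm in diameter, 60 mm tall, in the box, beside the free bay. Origin: centre of its underside.
- reagent: Amber glass reagent bottle on the bench, 68 mm in diameter, 135 mm tall. Origin: centre of its underside. Not needed.
- beaker: Glass beaker on the bench, 66 mm in diameter, 85 mm tall. Origin: centre of its underside. Not needed.
Mind the look-alikes: they are no part of the job. Leave any red or turquoise look-alike of the bottle_b alone.

How it is judged:
By the outcome, as a careful person would: the job done as asked, in the order asked, and still so for the second after the job is handed in, with the robot touching nothing.
It also fails if it takes over 54 s, if anything falls off the work surface, if the arm or the gripper's body presses on something with over 40 N, if the wrist force passes 120 N, or if a joint passes its speed limit or range.

## Working session

There is one attempt and no reset: what is moved stays moved. The work goes in short steps, each a Python script; the robot and the scene stay as the last script left them, time stands still between calls to the robot, and variables do not carry over. Pictures are saved under pics/ and viewed, at most 10 in all, crops included, and the job is handed in when it is done.

```bash
mkdir -p pics
python3 - <<'E'
from cell import *
import cv2,numpy as np
for n in("scene","side"):
    p,d=read_camera(n); np.savez(f'pics/{n}.npz',p=p,d=d)
    cv2.imwrite(f'pics/{n}0.png',cv2.cvtColor(p,cv2.COLOR_RGB2BGR))
    c=camera_params(n); print(n,np.round(c['mtx'],1).tolist(),np.round(np.linalg.inv(c['world_to_cam']),3).tolist())
print(camera_params('wrist'))
print(ctrl.get_state())
E
```

```text
scene [[505.6, 0.0, 279.4], [0.0, 505.6, 214.4], [0.0, 0.0, 1.0]] [[0.543, 0.443, -0.713, 1.269], [0.84, -0.264, 0.475, -0.466], [0.022, -0.857, -0.516, 0.593], [0.0, 0.0, 0.0, 1.0]]
side [[463.6, 0.0, 281.9], [0.0, 463.6, 207.4], [0.0, 0.0, 1.0]] [[-0.964, -0.157, 0.213, 0.383], [-0.265, 0.573, -0.775, 0.681], [-0.0, -0.804, -0.595, 0.637], [0.0, 0.0, 0.0, 1.0]]
{'mtx': array([[301.68760444,   0.        , 277.49725521],
       [  0.        , 301.68760444, 212.40410043],
       [  0.        ,   0.        ,   1.        ]]), 'hand_eye': array([[-6.94252786e-04, -9.53276173e-01, -3.02099413e-01,
         7.87925343e-02],
       [ 9.99999753e-01, -6.95345804e-04, -1.03926145e-04,
         1.03496434e-03],
       [-1.10993241e-04, -3.02099410e-01,  9.53276421e-01,
        -1.42944727e-01],
       [ 0.00000000e+00,  0.00000000e+00,  0.00000000e+00,
         1.00000000e+00]])}
{'t': 0.1, 'joint_pos': array([-0.04150651,  0.41788833, -0.01028437,  1.61408788,  0.00470676,
        1.11068126, -0.0530006 ]), 'dq': array([ 0.00014217, -0.00131834,  0.00030174, -0.00148091, -0.00151943,
       -0.00118569, -0.00082863]), 'joint_efforts': array([ 7.36347683e-04, -8.65828443e+01,  6.80071078e-01, -4.35639203e+01,
        1.91787863e-02,  5.01704752e-03, -1.23103691e-04]), 'ee_pos': array([ 6.24706985e-01, -1.69809050e-05,  2.30750080e-01]), 'orientation': array([-3.32589916e-04,  7.07106767e-01,  7.07106604e-01, -4.00830432e-04]), 'contact_force': array([-0.32261411,  1.13964   ,  0.30540323]), 'torque': array([ 0.03792403, -0.00783183, -0.10015783]), 'grip_force': 0.0, 'gripper_width': 0.08554251446227101}
```

View pics/scene0.png

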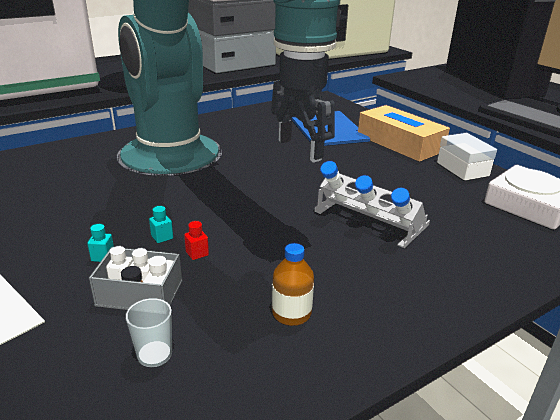

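View pics/side0.png

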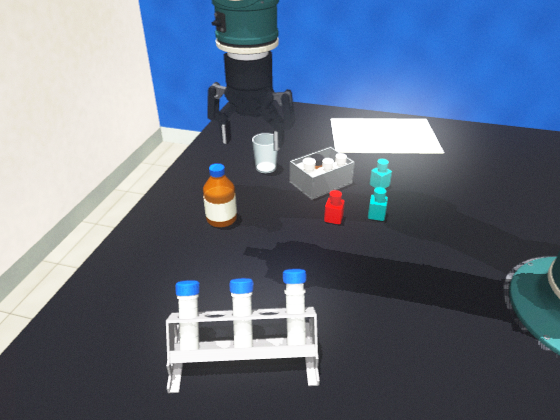

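Scene: the raised-cap tube is the one at (329,170) in the scene view and (294,277) in the side view; the box is at (137,275) in scene and (322,172) in side. Next I get rough positions from depth.

```bash
cat > h.py <<'E'
from cell import *
import cv2,numpy as np
from scipy.spatial.transform import Rotation as R
def cloud(d,K,T):
    v,u=np.indices(d.shape); P=np.stack([(u-K[0,2])/K[0,0]*d,(v-K[1,2])/K[1,1]*d,d,np.ones_like(d)],-1)
    return (P@T.T)[...,:3]
def snap(n,f=None):
    s=ctrl.get_state(); p,d=read_camera(n); c=camera_params(n)
    if n=='wrist':
        T=np.eye(4); q=s['orientation']; T[:3,:3]=R.from_quat([*q[1:],q[0]]).as_matrix(); T[:3,3]=s['ee_pos']; T=T@c['hand_eye']
    else: T=np.linalg.inv(c['world_to_cam'])
    if f: cv2.imwrite(f'pics/{f}.png',cv2.cvtColor(p,cv2.COLOR_RGB2BGR)); np.savez(f'pics/{f}.npz',p=p,d=d,K=c['mtx'],T=T)
    return p,d,c['mtx'],T
def quat(z,y):  # tool z and (approx) y axes -> wxyz
    z=np.array(z,float)/np.linalg.norm(z); y=np.array(y,float); y-=y@z*z; y/=np.linalg.norm(y)
    q=R.from_matrix(np.c_[np.cross(y,z),y,z]).as_quat(); return np.r_[q[3],q[:3]]
E
python3 - <<'E'
from h import *
for n in("scene","side"):
    a=np.load(f'pics/{n}.npz'); c=camera_params(n); W=cloud(a['d'],c['mtx'],np.linalg.inv(c['world_to_cam']))
    hsv=cv2.cvtColor(a['p'],cv2.COLOR_RGB2HSV)
    m=((hsv[...,0]>100)&(hsv[...,0]<118)&(hsv[...,1]>200)&(hsv[...,2]>120)&(a['d']>0)&(W[...,2]>.02)&(W[...,2]<.2)).astype(np.uint8)
    k,l,s,ce=cv2.connectedComponentsWithStats(m)
    for i in range(1,k):
        if s[i,4]>60: print(n,s[i],W[l==i].mean(0).round(3),W[l==i].min(0).round(3),W[l==i].max(0).round(3))
a=np.load('pics/scene.npz');c=camera_params('scene');W=cloud(a['d'],c['mtx'],np.linalg.inv(c['world_to_cam']))
for u,v in[(140,253),(158,263),(131,271),(118,252),(93,298),(150,304),(181,255),(150,350)]:print((u,v),W[v,u].round(3))
E
```

```text
scene [386 113  37  14 169] [0.283 0.619 0.075] [0.224 0.597 0.072] [0.34  0.644 0.078]
scene [321 161  17  17 205] [0.51  0.163 0.12 ] [0.49  0.149 0.103] [0.524 0.181 0.132]
scene [355 176  18  17 219] [0.587 0.196 0.111] [0.569 0.181 0.093] [0.603 0.213 0.122]
scene [391 188  19  19 242] [0.666 0.222 0.111] [0.648 0.207 0.09 ] [0.681 0.237 0.123]
scene [285 243  19  19 290] [ 0.739 -0.083  0.131] [ 0.718 -0.096  0.119] [ 0.751 -0.065  0.137]
side [139   0  75  16 767] [ 1.573 -1.627  0.051] [ 1.376 -1.659  0.02 ] [ 1.801 -1.607  0.09 ]
side [ 277    0  283   41 7194] [ 0.305 -1.628  0.088] [-0.239 -1.651  0.02 ] [ 1.042 -1.603  0.183]
side [209 164  15  12 130] [ 0.73  -0.072  0.13 ] [ 0.718 -0.092  0.12 ] [ 0.748 -0.06   0.135]
side [284 269  21  14 188] [0.501 0.176 0.124] [0.487 0.152 0.113] [0.519 0.187 0.132]
side [231 279  20   9  65] [0.582 0.204 0.115] [0.567 0.19  0.106] [0.597 0.217 0.122]
side [176 281  22  14 257] [0.658 0.237 0.114] [0.643 0.215 0.105] [0.677 0.248 0.122]
(140, 253) [ 0.535 -0.269  0.073]
(158, 263) [ 0.582 -0.254  0.076]
(131, 271) [ 0.562 -0.296  0.062]
(118, 252) [ 0.513 -0.301  0.074]
(93, 298) [ 0.542 -0.361  0.017]
(150, 304) [ 0.672 -0.302  0.074]
(181, 255) [ 0.48  -0.174 -0.   ]
(150, 350) [ 0.728 -0.327  0.039]
```

Run:
```python
from h import *
q=quat([0,0,-1],[1,0,0])
ctrl.move_to([0.57,-0.27,0.26],q); ctrl.sleep(.3); a=snap('wrist','wbox')
ctrl.move_to([0.57,0.21,0.27],q); ctrl.sleep(.3); b=snap('wrist','wrack'); print(ctrl.get_state()['t'])
im=np.hstack([cv2.imread('pics/wbox.png')[:, :400],cv2.imread('pics/wrack.png')[:, 80:480]]);cv2.imwrite('pics/w1.png',im)
```

```text
3.625
```

View pics/w1.png

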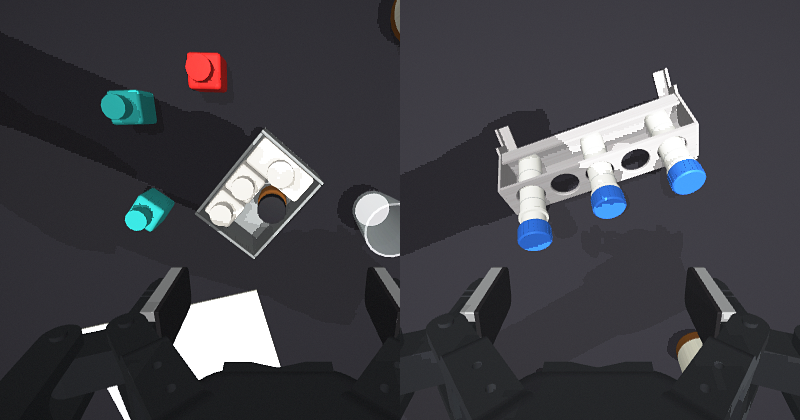

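Left (box view): outer rim corners at about (263,130), (322,184), (255,258) and (196,210). The free bay is the bottom corner at about (250,236), between the black-lidded jar and a bottle. Right (rack view): caps lean toward image-down (world −y). The raised tube with the bare neck is the leftmost one, cap near (535,235) in the montage.

```bash
cat > fit.py <<'E'
from h import *
from scipy.optimize import least_squares
def ax(yaw): c,s=np.cos(yaw),np.sin(yaw); return np.array([-.5736*c,-.5736*s,.8192]),np.array([-s,c,0])
def blue(p,d,K,T):
    W=cloud(d,K,T); h=cv2.cvtColor(p,cv2.COLOR_RGB2HSV)
    m=(h[...,0]>100)&(h[...,0]<118)&(h[...,1]>170)&(h[...,2]>90)&(d>0)&(W[...,2]>.07)&(W[...,2]<.16)
    m=cv2.erode(m.astype(np.uint8),np.ones((3,3)))>0
    return W[m&(np.hypot(W[...,0]-.585,W[...,1]-.2)<.14)]
def cyl(P,foot,a,lo,hi):  # signed distance to cap cylinder
    v=P-foot; z=v@a; r=np.linalg.norm(v-z[:,None]*a,axis=1)
    q=np.c_[r-.0175,abs(z-(lo+hi)/2)-(hi-lo)/2]; return np.minimum(q.max(1),0)+np.linalg.norm(np.maximum(q,0),axis=1)
caps=[(.084,.108,.126),(0,.096,.114),(-.084,.096,.114)]
def res(x,P):
    a,y=ax(x[3]); return np.min([np.abs(cyl(P,x[:3]+y*o,a,l,h)) for o,l,h in caps],0)
if __name__=='__main__':
    for n in('wrack','scene','side','scene+side'):
        if n=='wrack': z=np.load('pics/wrack.npz'); P=blue(z['p'],z['d'],z['K'],z['T'])
        else:
            P=[]
            for m in n.split('+'):
                z=np.load(f'pics/{m}.npz'); c=camera_params(m); P.append(blue(z['p'],z['d'],c['mtx'],np.linalg.inv(c['world_to_cam'])))
            P=np.vstack(P)
        s=least_squares(res,[.55,.25,.021,np.arctan2(.93,-.36)],args=(P,),loss='soft_l1',f_scale=.002)
        a,y=ax(s.x[3]); print(n,len(P),s.x.round(4),'rms',np.sqrt((s.fun**2).mean()).round(4),'captop',(s.x[:3]+.084*y+.126*a).round(4))
    z=np.load('pics/wbox.npz'); W=cloud(z['d'],z['K'],z['T'])
    for lo in(.05,.056,.058):
        m=(W[...,2]>lo)&(W[...,2]<.067)&(np.hypot(W[...,0]-.57,W[...,1]+.285)<.085)
        print(m.sum(),cv2.minAreaRect(W[m][:,:2].astype(np.float32)*1000))
    v,u=np.nonzero(m); print(u.min(),u.max(),v.min(),v.max())
    crop=cv2.resize(cv2.imread('pics/wbox.png')[120:270,180:340],None,fx=3.75,fy=3.75,interpolation=cv2.INTER_CUBIC); cv2.imwrite('pics/boxcrop.png',crop)
E
python3 fit.py
```

```text
wrack 2321 [0.5631 0.2599 0.0211 1.893 ] rms 0.0005 captop [0.5063 0.1647 0.1243]
scene 522 [0.5635 0.2581 0.0203 1.8891] rms 0.0016 captop [0.5063 0.1632 0.1235]
side 542 [0.5627 0.2603 0.0187 1.8939] rms 0.0009 captop [0.506  0.1651 0.1219]
scene+side 1064 [0.5634 0.259  0.0205 1.8921] rms 0.0014 captop [0.5065 0.1639 0.1237]
4073 ((548.2748413085938, -281.3944091796875), (128.1288604736328, 92.1286392211914), 49.41949462890625)
2063 ((548.2748413085938, -281.3944091796875), (128.1288604736328, 92.1286392211914), 49.41949462890625)
1972 ((548.2748413085938, -281.3944091796875), (128.1288604736328, 92.1286392211914), 49.41949462890625)
204 323 130 258
```

View pics/boxcrop.png

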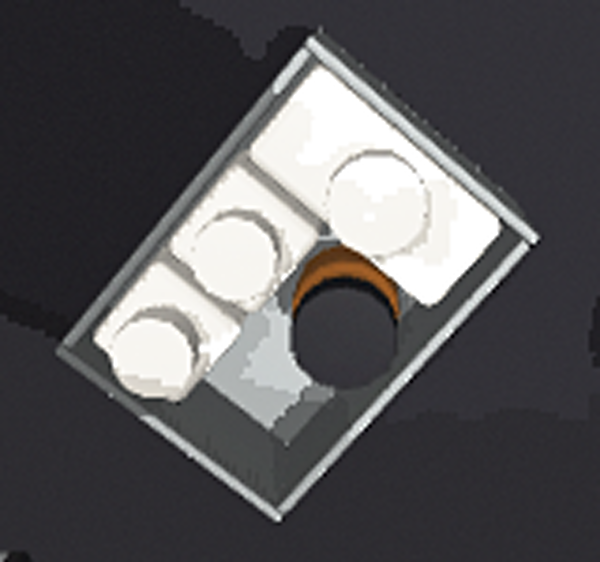

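The crop shows the free bay at about (265,410) in crop pixels, clear between jar, bottle_b and two walls. Box and rack fits are tight. Next I check IK for the tilted poses.

```bash
cat > g.py <<'E'
from fit import *
YAW=1.893; a,yr=ax(YAW); foot=np.array([.5631,.2599,.0211])+.084*yr; top=foot+.126*a
b=np.radians(49.42+180); bay=np.array([.5483,-.2814])+.040*np.array([np.cos(b),np.sin(b)])+.021*np.array([-np.sin(b),np.cos(b)])
E
python3 - <<'E'
from g import *
print(a,yr,foot,top,bay)
xr=np.cross(yr,a)
for d in range(0,360,30):
    y=np.cos(np.radians(d))*yr+np.sin(np.radians(d))*xr; q=quat(-a,y)
    S=[planner.solve_ik(foot+h*a,q) for h in(.186,.126,.084,.2)]
    print(d,[None if s is None else np.round(s,2).tolist() for s in S[1:3]],[s is not None for s in S])
for d in range(0,360,45):
    s=planner.solve_ik([*bay,.09],quat([0,0,-1],[np.cos(np.radians(d)),np.sin(np.radians(d)),0])); print(d,None if s is None else np.round(s,2).tolist())
E
```

```text
[ 0.1816348  -0.54408249  0.8192    ] [-0.94853991 -0.3166576   0.        ] [0.48342265 0.23330076 0.0211    ] [0.50630863 0.16474637 0.1243192 ] [ 0.5382291  -0.32544063]
0 [[-0.28, 0.53, 0.29, 1.9, -0.83, 1.12, -2.31], [-0.29, 0.58, 0.25, 1.93, -0.87, 1.05, -2.28]] [True, True, True, True]
30 [[-0.71, 0.71, 0.9, 1.92, -1.11, 1.39, -2.61], [0.57, 0.75, -0.88, 1.9, -0.07, 0.8, 2.81]] [True, True, True, True]
60 [[0.43, 0.6, -0.61, 1.88, -0.34, 0.92, 2.52], [0.43, 0.67, -0.68, 1.9, -0.28, 0.82, 2.47]] [True, True, True, True]
90 [[0.38, 0.58, -0.54, 1.88, -0.39, 0.93, 2.04], [0.37, 0.64, -0.59, 1.91, -0.36, 0.83, 2.01]] [True, True, True, True]
120 [[0.3, 0.56, -0.45, 1.88, -0.45, 0.95, 1.57], [0.29, 0.61, -0.49, 1.91, -0.44, 0.85, 1.56]] [True, True, True, True]
150 [[0.24, 0.54, -0.37, 1.88, -0.5, 0.96, 1.09], [0.23, 0.6, -0.4, 1.91, -0.5, 0.87, 1.09]] [True, True, True, True]
180 [[0.18, 0.53, -0.29, 1.89, -0.55, 0.98, 0.6], [0.17, 0.58, -0.33, 1.91, -0.55, 0.88, 0.6]] [True, True, True, True]
210 [[0.12, 0.52, -0.21, 1.89, -0.59, 0.99, 0.12], [0.1, 0.57, -0.24, 1.92, -0.61, 0.9, 0
[... 203 characters left out ...]
85], [-0.05, 0.56, -0.06, 1.92, -0.72, 0.95, -0.83]] [True, True, True, True]
300 [[-0.11, 0.52, 0.07, 1.9, -0.73, 1.06, -1.34], [-0.12, 0.56, 0.03, 1.92, -0.76, 0.98, -1.32]] [True, True, True, True]
330 [[-0.19, 0.52, 0.18, 1.9, -0.78, 1.09, -1.82], [-0.21, 0.57, 0.14, 1.93, -0.82, 1.01, -1.8]] [True, True, True, True]
0 [0.38, 0.59, 0.15, 1.72, -0.11, 0.85, 0.58]
45 [0.49, 0.58, 0.01, 1.71, -0.01, 0.85, 1.29]
90 [0.59, 0.58, -0.12, 1.71, 0.09, 0.85, 2.0]
135 [0.69, 0.6, -0.27, 1.7, 0.19, 0.87, 2.7]
180 [0.05, 0.67, 0.62, 1.73, -0.47, 0.9, -2.27]
225 [0.16, 0.63, 0.46, 1.72, -0.34, 0.87, -1.59]
270 [0.17, 0.62, 0.45, 1.72, -0.34, 0.87, -0.81]
315 [0.28, 0.6, 0.29, 1.72, -0.22, 0.86, -0.12]
```

Run:
```python
from g import *
q=quat(-a,-yr)
fingers.gripper_to(0,40)
ctrl.move_to(foot+.165*a,q)
ctrl.movel(foot+.131*a,q,vel=.06)
r=ctrl.movel(foot+.108*a,q,vel=.015,stop_force=28); s=ctrl.get_state()
print(r,'axial',(s['ee_pos']-foot)@a,s['contact_force'],s['contact_force']@a,s['t'])
ctrl.movel(foot+.165*a,q,vel=.08)
p,d,K,T=snap('scene','s2'); p2,d2,K2,T2=snap('side','d2'); snap('wrist','w2'); print(ctrl.get_state()['t'])
im=np.hstack([cv2.resize(cv2.imread('pics/s2.png')[120:260,290:450],None,fx=2.5,fy=2.5),cv2.resize(cv2.imread('pics/d2.png')[240:380,190:350],None,fx=2.5,fy=2.5)]);cv2.imwrite('pics/v2.png',im)
for n in('s2','d2','w2'):
    z=np.load(f'pics/{n}.npz'); P=blue(z['p'],z['d'],z['K'],z['T']); P=P[np.linalg.norm(P-(foot+.11*a),axis=1)<.035]
    if len(P): print(n,len(P),'axial range',np.percentile((P-foot)@a,[2,98]).round(4))
```

```text
True axial 0.11446889503654467 [-0.19081215 -4.67910982  9.51547294] 10.306239039737868 7.2083
8.1417
s2 160 axial range [0.1041 0.1174]
d2 196 axial range [0.0974 0.1121]
w2 100 axial range [0.1006 0.1111]
```

View pics/v2.png

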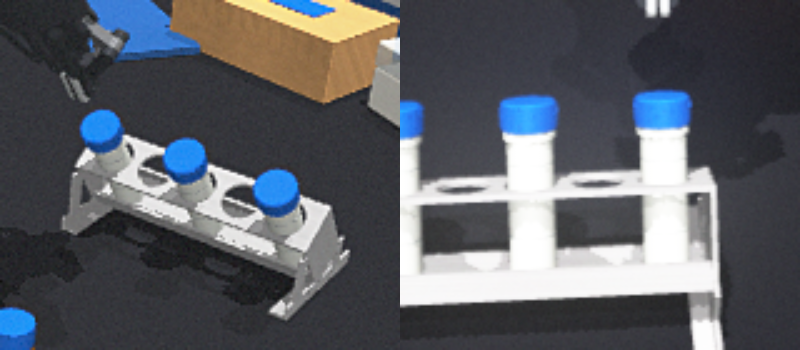

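Both views show the sample tube's cap (crop (103,130) left, (662,110) right) seated at the same level as the spares. The tip stopped at 114.5 mm, so the cap is home. Now grip and draw.

Run:
```python
from g import *
q=quat(-a,-yr)
fingers.gripper_to(.06,45)
print(ctrl.movel(foot+.083*a,q,vel=.06,stop_force=12))
fingers.gripper_to(.02,45); s=ctrl.get_state(); print(s['gripper_width'],s['grip_force'],(s['ee_pos']-foot)@a,s['contact_force'])
print(ctrl.movel(foot+.178*a,q,vel=.06,stop_force=20)); s=ctrl.get_state(); print(s['gripper_width'],s['contact_force'],s['t'])
ctrl.movel(foot+.178*a+[0,-.05,.08],q,vel=.15)
qd=quat([0,0,-1],-yr)
ctrl.move_to([.54,-.05,.27],qd); ctrl.move_to([*bay,.22],qd); ctrl.sleep(.3)
snap('scene','s3');snap('side','d3');snap('wrist','w3');s=ctrl.get_state();print(s['ee_pos'],s['gripper_width'],s['t'])
im=np.hstack([cv2.resize(cv2.imread('pics/s3.png')[130:330,60:220],None,fx=2.5,fy=2.5),cv2.resize(cv2.imread('pics/d3.png')[40:240,240:400],None,fx=2.5,fy=2.5)]);cv2.imwrite('pics/v3.png',im)
```

```text
False
0.033928287922352016 44.3867826461792 0.08331833340858469 [-0.52298485 -3.43509987  5.69728854]
False
0.03348548985439 [-0.33389835  0.5610928  -0.16094271] 12.3417
[ 0.53833907 -0.32519393  0.22011933] 0.03346332033997969 15.2417
```

View pics/v3.png

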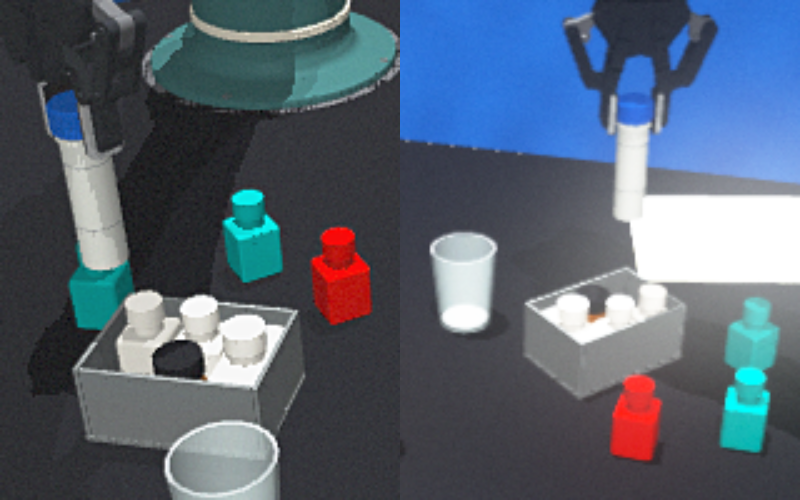

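Scene crop: the tube hangs with its foot at about (105,260), tilted a little. Side crop: nearly vertical, foot at (628,215). I'll fit its axis from depth.

```bash
cat > tfit.py <<'E'
from g import *
def tube(names,tcp):
    C=[]
    for n in names:
        z=np.load(f'pics/{n}.npz'); W=cloud(z['d'],z['K'],z['T']); h=cv2.cvtColor(z['p'],cv2.COLOR_RGB2HSV)
        m=(h[...,1]<70)&(h[...,2]>90)&(z['d']>0)&(np.linalg.norm(W[...,:2]-tcp[:2],axis=-1)<.045)&(W[...,2]<tcp[2]-.004)&(W[...,2]>tcp[2]-.1)
        C.append(W[m])
    out=[]
    for k in [C]+[[c] for c in C]:
        P=np.vstack(k)
        if len(P)<60: continue
        def f(x):
            v=P-[x[0],x[1],tcp[2]]; d=np.array([x[2],x[3],1]); d/=np.linalg.norm(d); z=v@d
            return np.linalg.norm(v-z[:,None]*d,axis=1)-.0145
        s=least_squares(f,[tcp[0],tcp[1],0,0],loss='soft_l1',f_scale=.001)
        print(len(P),'off at tcp',(s.x[:2]-tcp[:2]).round(4),'slope',s.x[2:].round(4),'zmin',np.percentile(P[:,2],1).round(4),'rms',np.sqrt((s.fun**2).mean()).round(4)); out.append(s.x)
    return out[0]
E
python3 -c "
from tfit import *
t=np.array([ 0.53834,-0.32519,0.22012]); x=tube(['s3','d3','w3'],t)
y=-yr; xt=np.cross(y,[0,0,-1.]); print('slope along tool x,y',x[2:]@xt[:2],x[2:]@y[:2])"
```

```text
2768 off at tcp [0.0011 0.0005] slope [0.0154 0.0024] zmin 0.1379 rms 0.0009
817 off at tcp [ 0.0009 -0.0007] slope [0.0143 0.0034] zmin 0.1383 rms 0.001
401 off at tcp [0.0015 0.0011] slope [0.0229 0.0003] zmin 0.1345 rms 0.0015
1550 off at tcp [0.0011 0.0006] slope [0.0138 0.0011] zmin 0.1389 rms 0.0002
slope along tool x,y -0.0026162048806168325 0.015321131152861482
```

Tilt is under 1° and the foot is centred within about 1 mm, so lower it.

Run:
```python
from tfit import *
qd=quat([0,0,-1],-yr)
print(ctrl.movel([*bay,.094],qd,vel=.07,stop_force=8)); print(ctrl.get_state()['ee_pos'])
print(ctrl.movel([*bay,.083],qd,vel=.01,stop_force=4)); s=ctrl.get_state(); print(s['ee_pos'],s['contact_force'],s['t'])
ctrl.sleep(.2); fingers.gripper_to(.055); ctrl.sleep(.3)
ctrl.movel([*bay,.19],qd,vel=.07); ctrl.movel([bay[0]-.05,bay[1]+.12,.27],qd,vel=.15); ctrl.sleep(.3)
for c,n in(('scene','s4'),('side','d4'),('wrist','w4')): snap(c,n)
print(ctrl.get_state()['t'])
im=np.hstack([cv2.resize(cv2.imread('pics/s4.png')[190:390,60:220],None,fx=2.5,fy=2.5),cv2.resize(cv2.imread('pics/d4.png')[60:260,240:400],None,fx=2.5,fy=2.5)]);cv2.imwrite('pics/v4.png',im)
z=np.load('pics/s4.npz'); W=cloud(z['d'],z['K'],z['T'])
h=cv2.cvtColor(z['p'],cv2.COLOR_RGB2HSV);m=(h[...,0]>100)&(h[...,0]<118)&(h[...,1]>170)&(np.linalg.norm(W[...,:2]-bay,axis=-1)<.05)
print(m.sum(),np.percentile(W[m],[2,50,98],axis=0).round(4),bay)
```

```text
False
[ 0.5383696  -0.32552079  0.09432648]
True
[ 0.53829865 -0.32564643  0.08697503] [-0.54829434  0.54812855  7.36036192] 17.925
22.0167
365 [[ 0.5244 -0.3439  0.1022]
 [ 0.5479 -0.3287  0.1163]
 [ 0.5564 -0.3123  0.1192]] [ 0.5382291  -0.32544063]
```

View pics/v4.png

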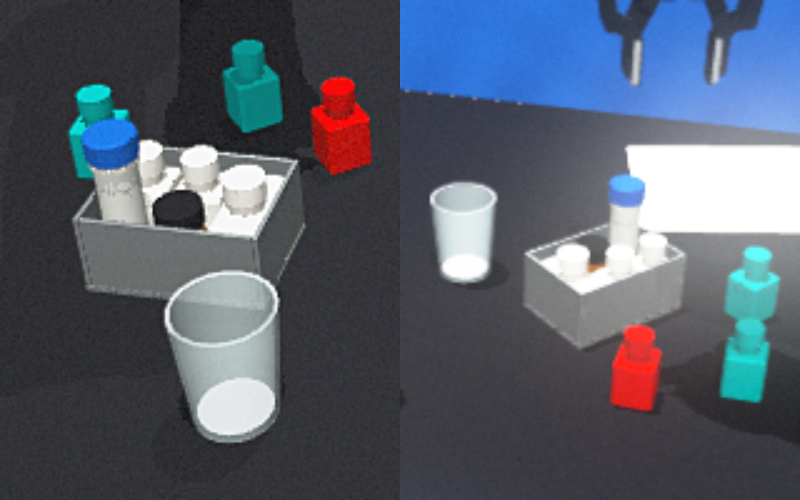

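The tube stands upright in the bay, cap at (110,145) left and (627,190) right. The top is at about 0.118 m (4 + 114 mm), so it is on the floor with the cap home and the gripper clear.

```bash
python3 -c "
from cell import ctrl
print(ctrl.sign_off())"
```

```text
the job is handed in; nothing more can be done
None
```

The cap was pressed home with the tube still in the rack, the tube now stands upright on the floor of the free bay with the gripper clear, and the job was handed in at about 22 s on the robot's clock.

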